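# Change over the ridge drying box

## Task

The drying box holds a fresh (dark grey) and a dry (pale) clay ridge. First slide the clear cover fully over the fresh one, which must not be touched or shifted, and leave it there; then lift the dry one out and stand it ridge up in the middle of the ware board. Last, nest all the terracotta formers from the table ridge up over one another on the saddle that has come free, legs on legs, ends flush with the saddle's ends; leave the paint bottle, tub and cup alone.

Things in the scene. Friction and masses are not known exactly. Their poses are not given: they have to be found in the camera images.
- former1: terracotta angle section, like a small roof ridge, ridge up, open underneath: 66 mm long (own x, the ridge), 65 mm wide (y), 39.6 mm high; two legs at right angles, 46 mm outside depth, 10 mm thick, each sloping 45 degrees. Origin: middle of the plan, level with the lowest edges, 39.6 mm below the ridge; z up. About 110 g. Flat end faces, which can be gripped across the length. None if absent
- former2: another former, same shape, size, origin and axes as former1. None if absent
- former3: another former, same shape, size, origin and axes as former1. None if absent
- former4: another former, same shape, size, origin and axes as former1. None if absent
- former5: another former, same shape, size, origin and axes as former1. None if absent
- former6: another former, same shape, size, origin and axes as former1. None if absent
- fresh_clay: fresh clay ridge, dark grey, drying on one of the two saddles; shape, size, origin and axes as former1. Soft: not to be touched or shifted
- dry_clay: dry clay ridge, pale cream, on the other saddle; shape, size, weight, origin and axes as former1, and seated like a former. Firm enough to be lifted by its end faces
- ware_board: dark grey ware board with brown edge strips, fixed flat on the table, 130 x 130 mm, 8 mm thick; origin under its centre on the table, z up
- box: plywood drying box, open on top, fixed to the table: 204 mm along its x, 296 mm along its y, origin under its centre on the table, z up. Walls 12 mm thick: the two long ones (along y) 64 mm high, the two short ones 50 mm; floor 10 mm thick. Two dark wooden saddles stand in it, 140 mm apart along y
- saddle_a (a point): middle of the ridge line of the dark saddle on the box's -y side, 45 mm above the table; axes as the box's. A right-angled ridge, 66 mm long along the box's x, legs 30 mm. A former seated on it has its ridge 14.1 mm above this point, the next one nested over it 14.1 mm higher, and so on; fingertips reaching less than 14 mm below a held former's ridge stay clear of the one beneath
- saddle_b (a point): the same point of the other saddle, on the box's +y side
- cover (a joint): position of the clear cover (m) along the box's +y: -0.07 centred over saddle_a (end stop), 0 halfway, +0.07 centred over saddle_b (end stop). It runs on the two long walls, stays where it is left and needs about 2 N to push
- cover_pull (a point): grip point of the cover: middle of its wooden pull, 87.5 mm above the table; axes as the box's. The pull is a bar 70 mm along x, 16 mm thick along y, its top 13 mm above this point and its foot (top of the clear sheet) 17 mm below. Sheet 204 mm (x) x 130 mm (y) x 5 mm, pull at its centre, thin metal edges along x
- paint_orange: orange paint bottle with white cap, 74 mm across, 190 mm high, origin under its centre; leave alone
- tub: white plastic tub, 104 mm across, 42 mm high, origin under its centre; leave alone
- paint_cup: white paint cup, 52 mm across, 36 mm high, origin under its centre; leave alone
Not all that is in view belongs to the job. What is shaped like the former2 but blue or yellow is not meant.

How it is judged:
By the outcome, as a careful person would: the job done as asked, in the order asked, and still so for the second after the job is handed in, with the robot touching nothing.
Of former1, former2, former3, former4, former5, former6 only 4 to 6 are there at a start; the rules pass over those that are not, and their reading is None.
At some moment in a run one of former1, former2, former3, former4, former5, former6 may be knocked a few centimetres aside while the robot is not near it.
It also fails if it takes over 210 s, if anything falls off the work surface, if the arm or the gripper's body presses on something with over 40 N, if the wrist force passes 120 N, or if a joint passes its speed limit or range.

## Robot

A 6-joint arm with a two-finger parallel gripper is mounted at the origin on the work surface. World frame = base frame: x ahead of the robot, y to its left, z up, the work surface at z = 0. Lengths are in m, angles in rad, forces in N, time in s.
With the tool pointing down it reaches from about 0.3 to 0.85 m from the base axis. Payload 5.4 kg.
Tool frame: the origin (TCP) lies midway between the tips of the shut fingers; the grasp point (between the pads) lies 19 mm behind it; z points along the fingers, y is the line along which they close (so a half turn about z gives the same grasp; the last joint's range is limited). The gripper opens to 85 mm and grips with 20 to 120 N. Pads are 22 mm wide; open, the fingers measure 114 mm over their backs; the gripper's body (76 mm by 85 mm) begins 54 mm behind the grasp point. The pads swing forward as they close: fully open they stand 13 mm farther back than shut.
Start: joints at [1.013, 0.158, 1.597, -0, 1.386, -0.21], TCP at [0.196, 0.541, 0.231] pointing down, gripper open.
Joint ranges: [-2.91, 2.91], [-0.94, 2.29], [0.18, 2.7], [-1.29, 4.43], [0.17, 2.64], [-3, 3]. Speed limits (rad/s): [2.57, 2.57, 3.14, 3.14, 3.14, 3.14].

## Interface

Orientations are given as a unit quaternion [w, x, y, z].
In Python, from workcell import manip, cams gives the robot as it stands. The module is installed in compiled form; this text tells all that it offers.
- The arm moves only by the tool play_rows, never from a script. Its argument "deltas" is a list of rows, each a list of 3 entries, a list of its own where there are three numbers: the shift along the tool's x, y, z in cm, then the turn, a rotation vector about the tool's x, y, z in rad, then the finger opening in cm, from 0 to 8.54. A call has 1 to 10 rows; each row shifts and turns the commanded pose from where the row before left it, along the tool's axes as they then stand; what a row does not reach is not made up. A row lasts 1/10 s, in which the tool goes at most 50 mm and 8.59 degrees, less where a joint would pass 70% of its speed; a pose out of reach is approached as far as the arm can. A call is refused whole if a number of a shift passes 5 or a number of a turn 0.15, either way. A call with a gripper value outside its range is refused whole. The fingers move at their own pace and stop on an object; the grip force is fixed at half the most. Time passes only in rows, so rows that do not move let the fingers close. It gives the time, the measured TCP pose, the force, the opening and the grip force at its end, in the units of the state.
- manip.state(): the state, without advancing time (a new reading comes with each control period).
- cams.snapshot(name): name is "scene" or "top"; returns (picture, depth): 420x560x3 uint8, red, green, blue; 420x560 float32, m along the optical axis (not along the pixel's ray), 0 where there is no reading.
- cams.calibration(name): a dict with "fovy" (degrees; the focal length in pixels is half the picture's height over the tangent of half this angle, whatever the lens; pixels are square), "cx", "cy" (the principal point, pixels), "R" (3x3) and "t" (3): a world point X has camera coordinates R X + t. Camera axes: x right, y down, z forward; pixel columns grow to the right and rows downward; lengths in m; the calibration is good to about 2 mm. A picture is of the moment at which its call begins. calibration takes no time and is no camera call.
- manip.hand_in(): hands the job in; it is judged then, once.
The state is a dict: "t": time; "qpos": joint angles; "joint_vel": joint speeds; "joint_torque": joint torques, N m; "eef_pos": TCP position; "tcp_rot": TCP orientation; "force": force on the tool from outside, world axes, zero at the start; "torque": the same for the moment, N m; "finger_gap": finger opening in m; "gripper_force": force on a finger pad.
Only numpy, scipy, OpenCV 4.12 (cv2) and the standard library are available. Lean on these libraries where they do the work, as an engineer would, in place of code of your own. Each camera call takes 0.05 s, during which the arm holds its last target. There are 200 camera calls.

## Working session

There is one attempt and no reset: what is moved stays moved. The work goes in short steps, Python scripts to look and compute and a tool call to move; the robot and the scene stay as the last step left them, time stands still between calls to the robot, and variables do not carry over. Pictures are saved under pics/ and viewed, at most 14 in all, crops included, and the job is handed in when it is done.

Besides the shell and the picture viewer there is one more tool, called after "Emit:" as name([rows], argument=value, ...), one row to a line, values as JSON. play_rows: Moves the arm, as the interface text tells. Its arguments: {"type":"object","properties":{"deltas":{"type":"array"}},"required":["deltas"]}

```bash
mkdir -p pics
cat > h.py <<'E'
import numpy as np, cv2
from workcell import manip, cams
def snap(n):
    p,d=cams.snapshot(n); c=cams.calibration(n); return p,d,c
def world(d,c):
    f=d.shape[0]/2/np.tan(np.radians(c['fovy'])/2)
    v,u=np.mgrid[:d.shape[0],:d.shape[1]]
    P=np.stack([(u-c['cx'])/f*d,(v-c['cy'])/f*d,d],-1)
    W=(P-np.array(c['t']))@np.array(c['R']); W[d==0]=np.nan; return W
def save(n,p): cv2.imwrite('pics/'+n+'.png',p[:,:,::-1])
E
python3 - <<'E'
from h import *
s=manip.state(); print(s)
for n in('top','scene'):
    p,d,c=snap(n); save(n+'0',p); np.savez(n+'0.npz',p=p,d=d); print(n,c)
E
```

```text
{'t': 0.0, 'qpos': array([ 1.01289050e+00,  1.59044545e-01,  1.59827997e+00,  3.53670491e-06,
        1.38619454e+00, -2.10099763e-01]), 'joint_vel': array([ 0.00126491,  0.00089812, -0.00037518, -0.00119266,  0.00122512,
       -0.00092582]), 'joint_torque': array([-2.00646009e-04, -3.96002162e+01, -3.31430376e+01, -2.38829534e-04,
        8.32163903e-03,  7.58064118e-06]), 'eef_pos': array([0.19566496, 0.54002775, 0.23029553]), 'tcp_rot': array([-3.62460720e-04,  1.73028059e-01,  9.84916424e-01, -8.92404188e-04]), 'force': array([0.49351871, 0.04989364, 0.08902894]), 'torque': array([0.02028313, 0.04335789, 0.03440082]), 'gripper_force': 0.0, 'finger_gap': 0.08561071471605589}
top {'fovy': 49.355295304493985, 'cx': 281.4457763737035, 'cy': 202.44221021057376, 'R': array([[ 2.30575271e-02, -9.99732350e-01,  1.89191226e-03],
       [-9.93334413e-01, -2.31236683e-02, -1.12924931e-01],
       [ 1.12938455e-01,  7.24468100e-04, -9.93601721e-01]]), 't': array([-0.01378784,  0.52530026,  1.33094522])}
scene {'fovy': 53.54061053994002, 'cx': 278.8933547216457, 'cy': 208.13163916999892, 'R': array([[-0.86415929,  0.50302658, -0.0138917 ],
       [ 0.34348835,  0.56946126, -0.74681298],
       [-0.367756  , -0.65013701, -0.66488901]]), 't': array([ 0.48949144, -0.09078251,  1.38008863])}
```

View pics/top0.png

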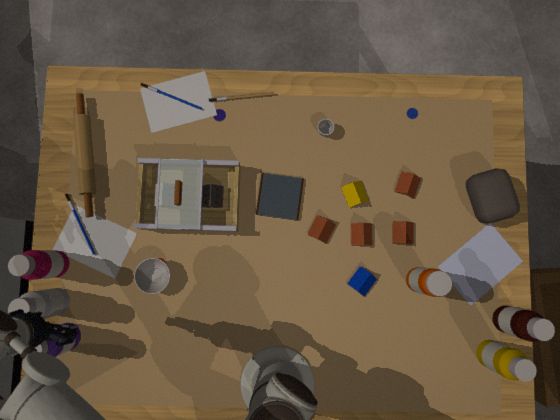

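View pics/scene0.png

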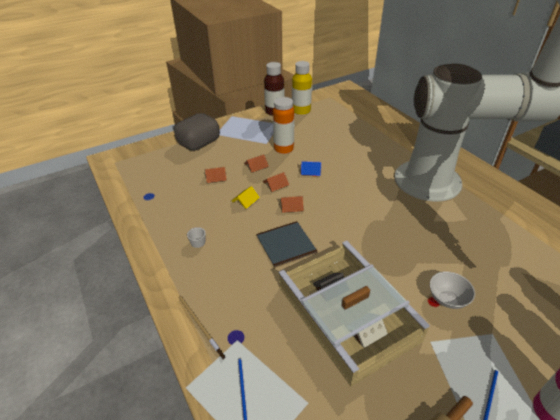

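Run:
```python
from h import *
t=np.load('top0.npz');s=np.load('scene0.npz')
a=cv2.resize(t['p'][140:300,125:445],None,fx=2.5,fy=2.5,interpolation=cv2.INTER_CUBIC)[:400]
b=cv2.resize(s['p'][230:390,260:440],(225,200),interpolation=cv2.INTER_CUBIC)
b2=cv2.resize(s['p'][140:230,180:340],(356,200),interpolation=cv2.INTER_CUBIC)
o=np.zeros((600,800,3),np.uint8);o[:400]=a;o[400:,:225]=b;o[400:,230:586]=b2
save('crop1',o)
W=world(t['d'],cams.calibration('top'))
hsv=cv2.cvtColor(t['p'],cv2.COLOR_RGB2HSV)
m=((hsv[...,0]<9)|(hsv[...,0]>175))&(hsv[...,1]>130)&(hsv[...,2]>60)
n,l,st,ce=cv2.connectedComponentsWithStats(m.astype(np.uint8))
for i in range(1,n):
    if st[i,4]>60:
        P=W[l==i]; print(ce[i].round(),st[i],np.nanmedian(P,0).round(3),np.nanmax(P[:,2]).round(3))
for px in [(178,192),(212,190),(160,192),(150,170),(190,165),(230,215),(188,162),(190,230),(140,195),(238,195),(280,197),(300,300)]: print(px,W[px[1],px[0]].round(4))
```

```text
(178, 192) [0.5406 0.292  0.0982]
(212, 190) [0.5539 0.2019 0.06  ]
(160, 192) [0.5427 0.3495 0.0737]
(150, 170) [0.618  0.401  0.0088]
(190, 165) [0.6246 0.2674 0.0695]
(230, 215) [0.4862 0.1525 0.009 ]
(188, 162) [0.6326 0.2729 0.0733]
(190, 230) [ 0.4387  0.2728 -0.001 ]
(140, 195) [0.536  0.4155 0.0456]
(238, 195) [0.5445 0.1282 0.0317]
(280, 197) [0.5443 0.0032 0.0089]
(300, 300) [ 0.2384 -0.0635 -0.0017]
```

View pics/crop1.png

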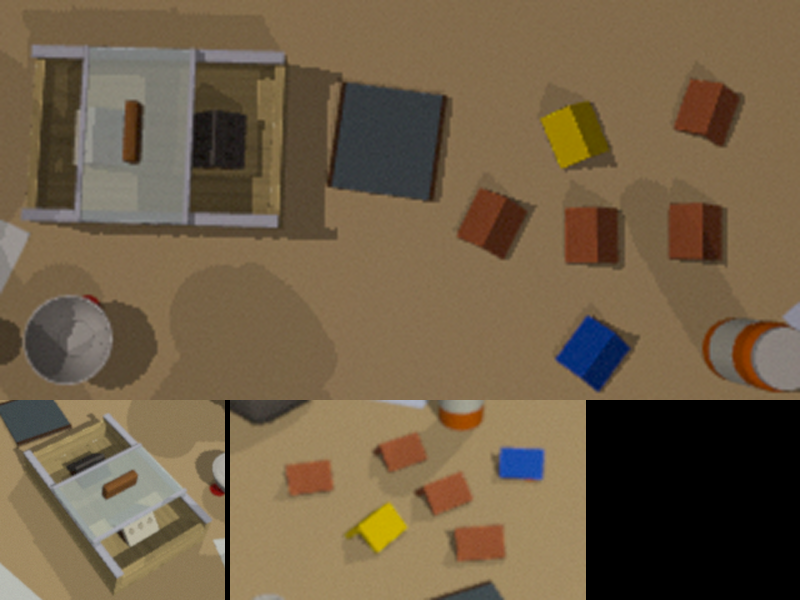

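```bash
cat >> h.py <<'E'
from scipy.optimize import least_squares
def rect(P):
    (c,s,a)=cv2.minAreaRect(P[:,:2].astype(np.float32)*1000)
    return np.round(np.array(c)/1000,4),np.round(s,1),round(a,1)
def roof(P,h0=None):
    """fit ridge: z=zr-|n.(xy-c)|; returns cx,cy (centre), yaw of ridge, zr"""
    P=P[np.isfinite(P[:,0])]; c0=P[:,:2].mean(0); best=None
    def res(q,P):
        n=np.array([-np.sin(q[1]),np.cos(q[1])]); return q[2]-np.abs((P[:,:2]-c0)@n-q[0])-P[:,2]
    for a in np.arange(0,np.pi,np.pi/8):
        r=least_squares(res,[0,a,P[:,2].max()],args=(P,),loss='soft_l1',f_scale=.002)
        if best is None or r.cost<best.cost: best=r
    q=best.x; u=np.array([np.cos(q[1]),np.sin(q[1])]); n=np.array([-u[1],u[0]])
    G=P[np.abs(res(q,P))<.004]; s=(G[:,:2]-c0)@u
    lo,hi=np.percentile(s,[1,99]); c=c0+q[0]*n+(lo+hi)/2*u
    yaw=(q[1]+np.pi/2)%np.pi-np.pi/2
    return c.round(4),round(float(yaw),3),round(float(q[2]),4),round(float(hi-lo),4),round(float(np.sqrt(np.mean(res(q,G)**2)))*1000,1)
def formers(p,W,zmin=.008):
    f=p.astype(float); hsv=cv2.cvtColor(p,cv2.COLOR_RGB2HSV)
    m=(hsv[...,0]<=9)&(hsv[...,1]>125)&(W[...,2]>zmin)&(W[...,2]<.2)
    m=cv2.morphologyEx(m.astype(np.uint8),cv2.MORPH_OPEN,np.ones((3,3)))
    n,l,st,ce=cv2.connectedComponentsWithStats(m); out=[]
    for i in range(1,n):
        if st[i,4]>80: out.append((ce[i].round().astype(int),st[i,4],roof(W[l==i])))
    return out
E
python3 - <<'E'
from h import *
t=np.load('top0.npz');p=t['p'];d=t['d']
c=cams.calibration('top');W=world(d,c)
hsv=cv2.cvtColor(p,cv2.COLOR_RGB2HSV)
for x,y in [(321,228),(361,234),(402,233),(407,184),(315,225),(390,230),(178,190)]: print(x,y,hsv[y,x],W[y,x].round(3))
for o in formers(p,W): print(o)
X,Y,Z=W[...,0],W[...,1],W[...,2]
b=(X>.4)&(X<.68)&(Y>.09)&(Y<.46)
print('box',rect(W[b&(Z>.03)]))
print('board',rect(W[(Z>.004)&(Z<.014)&(Y>-.09)&(Y<.085)&(X>.44)&(X<.66)]))
pu=b&(Z>.085)&(Z<.11); print('pull',pu.sum(),rect(W[pu]),np.median(W[pu],0).round(4))
fr=np.zeros_like(b);fr[180:208,200:226]=1;fr&=(Z>.03)&(Z<.068);print('fresh',fr.sum(),roof(W[fr]))
for n,q in [('wall',b&(Z>.058)&(Z<.068))]: print(n,np.median(Z[q]))
s=np.load('scene0.npz');cs=cams.calibration('scene');Ws=world(s['d'],cs)
print('scene');
for o in formers(s['p'],Ws): print(o)
X,Y,Z=Ws[...,0],Ws[...,1],Ws[...,2]
b=(X>.4)&(X<.68)&(Y>.09)&(Y<.46)
print('box',rect(Ws[b&(Z>.03)]))
pu=b&(Z>.088)&(Z<.11); print('pull',pu.sum(),rect(Ws[pu]),np.median(Ws[pu],0).round(4))
q=b&(Z>.03)&(Z<.066)&(Y>.3)&(Y<.38)&(np.abs(X-.545)<.045); print('dry',q.sum(),roof(Ws[q]))
E
```

```text
321 228 [ 10 185 113] [ 0.452 -0.12   0.037]
361 234 [ 11 201 113] [ 0.437 -0.239  0.031]
402 233 [  9 185 110] [ 0.443 -0.36   0.032]
407 184 [ 10 197 110] [ 0.59  -0.376  0.03 ]
315 225 [ 11 208 103] [ 0.461 -0.103  0.017]
390 230 [ 16 101 116] [ 0.453 -0.331  0.001]
178 190 [ 12 177  85] [0.546 0.291 0.102]
(array([522, 324]), np.int32(260), (array([ 0.2048, -0.6496]), -0.011, 0.1588, 0.0658, 2.3))
box (array([0.541 , 0.2765]), array([297.5, 206.8]), 89.8)
board (array([ 0.5501, -0.0025]), array([174. , 219.6]), 89.9)
pull 159 (array([0.5408, 0.2951]), array([17. , 69.2]), 88.5) [0.5384 0.2934 0.0987]
fresh 428 (array([0.5401, 0.2062]), 0.003, 0.0584, 0.0649, 2.0)
wall 0.06581034734357832
scene
(array([274,  83]), np.int32(218), (array([ 0.2059, -0.6569]), -0.222, 0.1612, 0.0625, 2.3))
box (array([0.541, 0.278]), array([298.4, 208.8]), 89.8)
pull 265 (array([0.5425, 0.2982]), array([69.9, 18.2]), 0.7) [0.5451 0.3013 0.1004]
dry 404 (array([0.5423, 0.3574]), -0.003, 0.0507, 0.0653, 1.7)
```

```bash
sed -i "s/hsv\[...,0\]<=9)&(hsv\[...,1\]>125)/hsv[...,0]<=14)\&(hsv[...,1]>160)/" h.py
python3 - <<'E'
from h import *
for n in('top','scene'):
    t=np.load(n+'0.npz');p=t['p'];c=cams.calibration(n);W=world(t['d'],c)
    print(n)
    for o in formers(p,W,.012): print(o)
    X,Y,Z=W[...,0],W[...,1],W[...,2]
    hsv=cv2.cvtColor(p,cv2.COLOR_RGB2HSV)
    bd=(hsv[...,0]>85)&(hsv[...,0]<125)&(Z>.002)&(Z<.016)&(abs(Y)<.1)&(abs(X-.545)<.1)
    bd=cv2.morphologyEx(bd.astype(np.uint8),cv2.MORPH_OPEN,np.ones((3,3)))>0
    print('board',bd.sum(),rect(W[bd]))
    print('wall z', [np.nanmedian(Z[(abs(Y-y)<.01)&(abs(X-.541-s*.096)<.003)]).round(4) for y in (.16,.4) for s in(-1,1)])
E
```

```text
top
(array([408, 184]), np.int32(335), (array([ 0.5909, -0.3826]), -0.336, 0.0386, 0.0629, 1.9))
(array([322, 229]), np.int32(344), (array([ 0.4503, -0.1229]), -0.435, 0.039, 0.0616, 2.0))
(array([403, 232]), np.int32(361), (array([ 0.4448, -0.3684]), -0.015, 0.0386, 0.0628, 2.0))
(array([362, 234]), np.int32(360), (array([ 0.4389, -0.2434]), 0.021, 0.039, 0.0623, 2.0))
(array([424, 281]), np.int32(193), (array([ 0.3117, -0.3915]), -0.203, 0.1643, 0.0651, 2.2))
(array([522, 326]), np.int32(248), (array([ 0.198 , -0.6494]), 0.189, 0.1592, 0.0721, 2.2))
board 1453 (array([0.5478, 0.0052]), array([115.5, 126.9]), 84.2)
wall z [np.float64(0.0641), np.float64(0.0633), np.float64(0.0635), np.float64(0.0637)]
scene
(array([274,  83]), np.int32(120), (array([ 0.2077, -0.6495]), -0.401, 0.1562, 0.0637, 2.6))
(array([277, 115]), np.int32(95), (array([ 0.352 , -0.5044]), -1.468, 0.1601, 0.2551, 2.1))
(array([257, 162]), np.int32(184), (array([ 0.4477, -0.3634]), -0.031, 0.0378, 0.062, 2.1))
(array([215, 174]), np.int32(189), (array([ 0.5929, -0.3782]), -0.334, 0.0372, 0.0593, 2.1))
(array([277, 181]), np.int32(204), (array([ 0.4422, -0.2391]), 0.025, 0.0383, 0.0617, 1.9))
(array([292, 203]), np.int32(246), (array([ 0.4525, -0.1191]), -0.423, 0.0379, 0.061, 2.0))
board 1293 (array([0.5482, 0.0043]), array([118.9, 126.8]), 83.4)
wall z [np.float64(0.0657), np.float64(0.0654), np.float64(0.0665), np.float64(0.0658)]
```

```bash
cat > go.py <<'E'
import sys
from h import *
from scipy.spatial.transform import Rotation as Ro
def go(x,y,z,psi):
    """turn (tool rotvec) then shift in tool axes (cm) to reach TCP pose; psi=world angle of tool y, deg"""
    s=manip.state(); w=s['tcp_rot']; R=Ro.from_quat([w[1],w[2],w[3],w[0]])
    a=np.radians(psi)
    c=[Ro.from_matrix(np.array([[-np.sin(b),np.cos(b),0],[np.cos(b),np.sin(b),0],[0,0,-1]]).T.T) for b in (a,)]
    b=a; M=np.column_stack([[-np.sin(b)*-1*-1,np.cos(b),0],[np.cos(b),np.sin(b),0],[0,0,-1]])
    M[:,0]=np.cross(M[:,1],M[:,2])
    T=Ro.from_matrix(M); rv=(R.inv()*T).as_rotvec()
    print('t',round(s['t'],2),'pos',s['eef_pos'].round(4),'gap',round(s['finger_gap'],4),'F',s['force'].round(1),'gf',round(float(s['gripper_force']),1))
    print('turn',rv.round(3),'shift cm after turn',((np.array([x,y,z])-s['eef_pos'])@M*100).round(2))
if __name__=='__main__': go(*map(float,sys.argv[1:5]))
E
sed -i '/c=\[Ro/d;s/-np.sin(b)\*-1\*-1,np.cos(b),0/0,0,0/' go.py
python3 go.py .541 .296 .14 90
```

```text
t 0.1 pos [0.1957 0.5401 0.2304] gap 0.0854 F [ 0.6 -0.7  0. ] gf 0.0
turn [-0.002 -0.001 -0.348] shift cm after turn [-34.53 -24.41   9.04]
```

Emit:
play_rows([
  [[0,0,0],[0,0,-0.116],5],
  [[0,0,0],[0,0,-0.116],5],
  [[0,0,0],[0,0,-0.116],5],
  [[-3.5,-2.4,0],[0,0,0],5],
  [[-3.5,-2.4,0],[0,0,0],5],
  [[-3.5,-2.4,0],[0,0,0],5],
  [[-3.5,-2.4,0],[0,0,0],5],
  [[-3.5,-2.4,0],[0,0,0],5],
  [[-3.5,-2.4,0],[0,0,0],5],
  [[-3.5,-2.4,0],[0,0,0],5],
])

```text
t: 1.1
eef_pos: [0.442, 0.3713, 0.2308]
tcp_rot: [-0.0, -0.0, 1.0, -0.0]
force: [-0.2, 1.1, 0.5]
finger_gap: 0.0498
gripper_force: 0.0
```

```bash
python3 go.py .541 .296 .08 90
```

```text
t 1.1 pos [0.442  0.3713 0.2308] gap 0.0498 F [-0.2  1.1  0.5] gf 0.0
turn [-0.    -0.001  0.   ] shift cm after turn [-9.9  -7.53 15.08]
```

Emit:
play_rows([
  [[-3.3,-2.5,1],[0,0,0],5],
  [[-3.3,-2.5,1],[0,0,0],5],
  [[-3.3,-2.5,1],[0,0,0],5],
  [[0,0,4],[0,0,0],5],
  [[0,0,4],[0,0,0],5],
  [[0,0,2],[0,0,0],5],
  [[0,0,2],[0,0,0],5],
  [[0,0,0],[0,0,0],5],
])

```text
t: 1.9
eef_pos: [0.5371, 0.2966, 0.0772]
tcp_rot: [-0.004, -0.0, 1.0, -0.001]
force: [-0.3, -0.5, 0.1]
finger_gap: 0.0505
gripper_force: 0.0
```

Emit:
play_rows([
  [[0,0,0],[0,0,0],1],
  [[0,0,0],[0,0,0],1],
  [[0,0,0],[0,0,0],1],
  [[0,0,0],[0,0,0],1],
  [[0,0,0],[0,0,0],1],
  [[0,0,0],[0,0,0],1],
])

```text
t: 2.5
eef_pos: [0.5411, 0.298, 0.0833]
tcp_rot: [0.001, -0.0, 1.0, 0.0]
force: [-1.3, -0.3, 5.7]
finger_gap: 0.0148
gripper_force: 60.9
```

```bash
python3 go.py .541 .207 .08 90
```

```text
t 2.5 pos [0.5411 0.298  0.0833] gap 0.0148 F [-1.3 -0.3  5.7] gf 60.9
turn [0.001 0.003 0.   ] shift cm after turn [ 0.01 -9.1   0.33]
```

Emit:
play_rows([
  [[0,-0.7,0],[0,0,0],1],
  [[0,-1.2,0],[0,0,0],1],
  [[0,-1.2,0],[0,0,0],1],
  [[0,-1.2,0],[0,0,0],1],
  [[0,-1.2,0],[0,0,0],1],
  [[0,-1.2,0],[0,0,0],1],
  [[0,-1,0],[0,0,0],1],
  [[0,-0.7,0],[0,0,0],1],
  [[0,-0.4,0],[0,0,0],1],
  [[0,0,0],[0,0,0],1],
])

```text
t: 3.5
eef_pos: [0.5409, 0.2093, 0.0832]
tcp_rot: [0.001, 0.0, 1.0, 0.0]
force: [-2.8, -1.1, 7.9]
finger_gap: 0.0148
gripper_force: 61.4
```

Emit:
play_rows([
  [[0,-0.2,0],[0,0,0],1],
  [[0,-0.2,0],[0,0,0],1],
  [[0,0,0],[0,0,0],1],
])

```text
t: 3.8
eef_pos: [0.5409, 0.2075, 0.0833]
tcp_rot: [0.001, 0.0, 1.0, 0.002]
force: [-3.4, 6.4, 7.3]
finger_gap: 0.0146
gripper_force: 61.1
```

```bash
python3 go.py .541 .207 .08 90
```

```text
t 3.8 pos [0.5409 0.2075 0.0833] gap 0.0146 F [-3.4  6.4  7.3] gf 61.1
turn [ 0.004  0.003 -0.   ] shift cm after turn [-0.01 -0.05  0.33]
```

Emit:
play_rows([
  [[0,-0.15,0],[0,0,0],1],
  [[0,-0.1,0],[0,0,0],1],
  [[0,0,0],[0,0,0],1],
])

```text
t: 4.1
eef_pos: [0.5409, 0.2074, 0.0833]
tcp_rot: [0.002, 0.0, 1.0, 0.004]
force: [-1.7, 15.6, 4.7]
finger_gap: 0.0142
gripper_force: 60.9
```

Emit:
play_rows([
  [[0,0.3,0],[0,0,0],1],
  [[0,0,0],[0,0,0],4],
  [[0,0,0],[0,0,0],4],
  [[0,0,0],[0,0,0],4],
  [[0,0,-2.5],[0,0,0],4],
  [[0,0,-4],[0,0,0],4],
  [[0,0,-4],[0,0,0],4],
  [[0,0,-1.5],[0,0,0],8.5],
  [[0,0,0],[0,0,0],8.5],
])

```text
t: 5.0
eef_pos: [0.5418, 0.2062, 0.204]
tcp_rot: [0.003, 0.0, 1.0, 0.0]
force: [-0.3, -0.5, 0.6]
finger_gap: 0.0679
gripper_force: 0.0
```

```bash
python3 - <<'E'
from h import *
for n in('top','scene'):
    p,d,c=snap(n); np.savez(n+'1.npz',p=p,d=d); W=world(d,c); X,Y,Z=W[...,0],W[...,1],W[...,2]
    save(n+'1',p)
    q=(abs(X-.541)<.036)&(abs(Y-.347)<.036)&(Z>.03)&(Z<.066); print(n,q.sum(),roof(W[q]) if q.sum()>50 else '')
    pu=(abs(X-.54)<.05)&(abs(Y-.2)<.1)&(Z>.088)&(Z<.106); print('pull',pu.sum(),rect(W[pu]) if pu.sum()>20 else '')
E
python3 go.py .541 .3474 .15 0
```

```text
top 303 (array([0.5335, 0.3462]), 0.005, 0.058, 0.0512, 1.9)
pull 37 (array([0.5275, 0.2007]), array([36.6,  6. ]), 2.2)
scene 765 (array([0.5423, 0.3482]), 0.002, 0.0599, 0.0647, 1.6)
pull 237 (array([0.5424, 0.2093]), array([18.8, 69.7]), 89.4)
t 5.1 pos [0.5393 0.2058 0.1997] gap 0.0815 F [-1.2  0.3 -0.6] gf 0.0
turn [-2.000e-03 -1.000e-03  1.571e+00] shift cm after turn [14.16  0.17  4.97]
```

View pics/scene1.png

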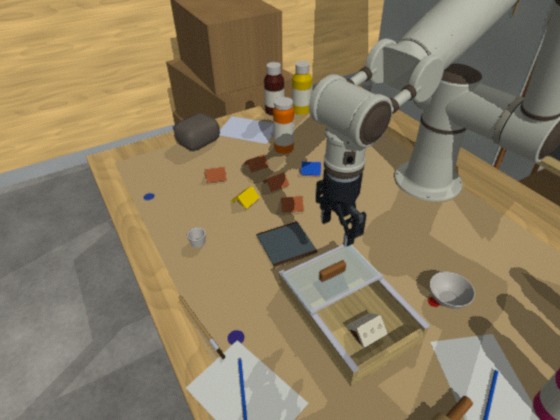

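Emit:
play_rows([
  [[0,0,0],[0,0,0.145],8.54],
  [[0,0,0],[0,0,0.145],8.54],
  [[0,0,0],[0,0,0.145],8.54],
  [[0,0,0],[0,0,0.145],8.54],
  [[0,0,0],[0,0,0.145],8.54],
  [[0,0,0],[0,0,0.145],8.54],
  [[0,0,0],[0,0,0.145],8.54],
  [[0,0,0],[0,0,0.145],8.54],
  [[0,0,0],[0,0,0.145],8.54],
  [[0,0,0],[0,0,0.145],8.54],
])

```text
t: 6.1
eef_pos: [0.5384, 0.2058, 0.1979]
tcp_rot: [-0.002, 0.665, 0.747, -0.002]
force: [-0.3, -0.2, 0.2]
finger_gap: 0.0851
gripper_force: 0.0
```

Emit:
play_rows([
  [[0,0,0],[0,0,0.121],8.54],
  [[4,0,0],[0,0,0],8.54],
  [[4,0,0],[0,0,0],8.54],
  [[4,0,0],[0,0,0],8.54],
  [[2.2,0,2],[0,0,0],8.54],
  [[0,0,3],[0,0,0],8.54],
  [[0,0,0],[0,0,0],8.54],
])

```text
t: 6.8
eef_pos: [0.5352, 0.3468, 0.1431]
tcp_rot: [-0.003, 0.707, 0.708, -0.007]
force: [-0.9, -1.0, -1.5]
finger_gap: 0.0855
gripper_force: 0.0
```

```bash
python3 go.py .541 .3472 .042 0
```

```text
t 6.8 pos [0.5352 0.3468 0.1431] gap 0.0855 F [-0.9 -1.  -1.5] gf 0.0
turn [-0.013  0.006  0.001] shift cm after turn [ 0.04  0.58 10.11]
```

Emit:
play_rows([
  [[0,0,3],[0,0,0],8.54],
  [[0,0,2],[0,0,0],8.54],
  [[0,0,0],[0,0,0],8.54],
  [[0,0,0],[0,0,0],8.54],
  [[0,0,0],[0,0,0],8.54],
])

```text
t: 7.3
eef_pos: [0.5411, 0.3482, 0.103]
tcp_rot: [0.0, 0.707, 0.707, 0.001]
force: [-0.3, 0.2, 0.5]
finger_gap: 0.0855
gripper_force: 0.0
```

```bash
python3 go.py .541 .3472 .042 0
```

```text
t 7.3 pos [0.5411 0.3482 0.103 ] gap 0.0855 F [-0.3  0.2  0.5] gf 0.0
turn [ 0.002 -0.001 -0.   ] shift cm after turn [-0.1  -0.01  6.1 ]
```

Emit:
play_rows([
  [[-0.1,0,3],[0,0,0],8.54],
  [[0,0,2],[0,0,0],8.54],
  [[0,0,1.1],[0,0,0],8.54],
  [[0,0,0],[0,0,0],8.54],
  [[0,0,0],[0,0,0],8.54],
  [[0,0,0],[0,0,0],5.5],
  [[0,0,0],[0,0,0],5.5],
  [[0,0,0],[0,0,0],5.5],
  [[0,0,0],[0,0,0],5.5],
  [[0,0,0],[0,0,0],5.5],
])

```text
t: 8.3
eef_pos: [0.5416, 0.3477, 0.0428]
tcp_rot: [0.001, 0.707, 0.707, 0.002]
force: [-0.4, -0.2, 6.9]
finger_gap: 0.064
gripper_force: 65.9
```

```bash
python3 go.py .541 .3472 .042 0
```

```text
t 8.3 pos [0.5416 0.3477 0.0428] gap 0.064 F [-0.4 -0.2  6.9] gf 65.9
turn [ 0.003 -0.001  0.   ] shift cm after turn [-0.05 -0.06  0.08]
```

Emit:
play_rows([
  [[0,0,-0.5],[0,0,0],5.5],
  [[0,0,-1.5],[0,0,0],5.5],
  [[0,0,-3],[0,0,0],5.5],
  [[0,0,-3],[0,0,0],5.5],
  [[0,0,-3.5],[0,0,0],5.5],
  [[-2,0,0],[0,0,0],5.5],
  [[-3.5,0.1,0],[0,0,0],5.5],
  [[-3.5,0.1,0],[0,0,0],5.5],
  [[-3.5,0.1,0],[0,0,0],5.5],
  [[-3.5,0.1,0],[0,0,0],5.5],
])

```text
t: 9.3
eef_pos: [0.5441, 0.1859, 0.1565]
tcp_rot: [0.0, 0.707, 0.707, 0.0]
force: [-0.1, -0.2, -1.2]
finger_gap: 0.0635
gripper_force: 66.1
```

Emit:
play_rows([
  [[-3.5,0.1,0],[0,0,0],5.5],
  [[-3.5,0.1,0],[0,0,0],5.5],
  [[-3.5,0,0],[0,0,0],5.5],
  [[-3.5,0,0],[0,0,0],5.5],
  [[-2.8,0,0],[0,0,0],5.5],
  [[-1.4,0,0],[0,0,0],5.5],
  [[0,0,0],[0,0,0.105],5.5],
  [[0,0,2],[0,0,0],5.5],
  [[0,0,0],[0,0,0],5.5],
  [[0,0,0],[0,0,0],5.5],
])

```text
t: 10.3
eef_pos: [0.5457, 0.0057, 0.1355]
tcp_rot: [-0.0, 0.743, 0.669, -0.0]
force: [0.2, 1.0, -0.7]
finger_gap: 0.0636
gripper_force: 66.2
```

```bash
python3 go.py .5475 .004 .032 -6
```

```text
t 10.3 pos [0.5457 0.0057 0.1355] gap 0.0636 F [ 0.2  1.  -0.7] gf 66.2
turn [-0.001 -0.     0.001] shift cm after turn [-0.15  0.19 10.35]
```

Emit:
play_rows([
  [[-0.15,0.2,3],[0,0,0],5.5],
  [[0,0,3],[0,0,0],5.5],
  [[0,0,2],[0,0,0],5.5],
  [[0,0,1],[0,0,0],5.5],
  [[0,0,0.6],[0,0,0],5.5],
  [[0,0,0.3],[0,0,0],5.5],
  [[0,0,0.2],[0,0,0],5.5],
  [[0,0,0.2],[0,0,0],5.5],
  [[0,0,0],[0,0,0],5.5],
  [[0,0,0],[0,0,0],5.5],
])

```text
t: 11.3
eef_pos: [0.5482, 0.0034, 0.0327]
tcp_rot: [0.0, 0.743, 0.669, 0.0]
force: [-0.1, -0.6, -0.4]
finger_gap: 0.0636
gripper_force: 66.2
```

Emit:
play_rows([
  [[0,0,0.1],[0,0,0],5.5],
  [[0,0,0.08],[0,0,0],5.5],
  [[0,0,0],[0,0,0],5.5],
  [[0,0,0],[0,0,0],5.5],
])

```text
t: 11.7
eef_pos: [0.5482, 0.0033, 0.0311]
tcp_rot: [0.0, 0.743, 0.669, 0.0]
force: [-1.7, 0.4, 5.0]
finger_gap: 0.0633
gripper_force: 66.9
```

Emit:
play_rows([
  [[0,0,0],[0,0,0],7],
  [[0,0,0],[0,0,0],8.54],
  [[0,0,0],[0,0,0],8.54],
  [[0,0,0],[0,0,0],8.54],
  [[0,0,-1],[0,0,0],8.54],
  [[0,0,-4],[0,0,0],8.54],
  [[0,0,-4],[0,0,0],8.54],
  [[0,0,-4],[0,0,0],8.54],
  [[0,0,-2],[0,0,0],8.54],
  [[0,0,0],[0,0,0],8.54],
])

```text
t: 12.7
eef_pos: [0.5506, 0.0029, 0.1855]
tcp_rot: [0.004, 0.743, 0.669, 0.003]
force: [0.7, -0.7, 1.2]
finger_gap: 0.0859
gripper_force: 0.0
```

```bash
python3 - <<'E'
from h import *
for n in('top','scene'):
    p,d,c=snap(n); W=world(d,c); X,Y,Z=W[...,0],W[...,1],W[...,2]
    save(n+'2',p); print(n)
    q=(abs(X-.548)<.05)&(abs(Y-.003)<.05)&(Z>.015)&(Z<.055); print('dry',q.sum(),roof(W[q]) if q.sum()>50 else '')
    for o in formers(p,W,.012):
        if o[2][2]<.07: print(o)
E
python3 go.py .451 -.121 .0225 -24.5
```

```text
top
dry 115 (array([0.5373, 0.0037]), -0.103, 0.0468, 0.045, 1.9)
(array([408, 184]), np.int32(331), (array([ 0.5904, -0.3824]), -0.343, 0.0389, 0.0633, 2.1))
(array([322, 228]), np.int32(357), (array([ 0.4504, -0.1231]), -0.445, 0.0387, 0.0628, 2.0))
(array([362, 234]), np.int32(347), (array([ 0.4388, -0.2434]), 0.021, 0.0384, 0.0622, 1.9))
(array([403, 232]), np.int32(356), (array([ 0.446, -0.368]), -0.007, 0.0388, 0.0604, 1.8))
scene
dry 412 (array([0.5486, 0.0048]), -0.111, 0.0472, 0.0651, 2.1)
(array([215, 173]), np.int32(185), (array([ 0.5936, -0.3785]), -0.309, 0.0377, 0.0592, 2.2))
(array([280, 181]), np.int32(111), (array([ 0.4322, -0.2352]), 0.003, 0.034, 0.0432, 2.1))
(array([292, 203]), np.int32(248), (array([ 0.4535, -0.1191]), -0.415, 0.0376, 0.0614, 2.2))
t 12.8 pos [0.5478 0.0034 0.1807] gap 0.0858 F [-0.   0.9 -0. ] gf 0.0
turn [ 0.001 -0.     0.323] shift cm after turn [-15.34  -3.65  15.82]
```

View pics/scene2.png

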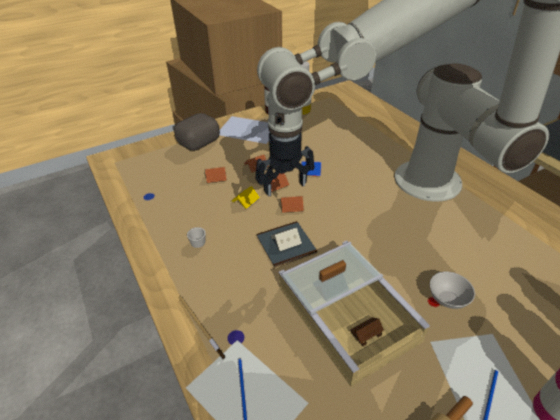

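Emit:
play_rows([
  [[0,0,0],[0,0,0.108],8.54],
  [[0,0,0],[0,0,0.108],8.54],
  [[0,0,0],[0,0,0.107],8.54],
  [[-3.8,-0.9,0],[0,0,0],8.54],
  [[-3.8,-0.9,0],[0,0,0],8.54],
  [[-3.8,-0.9,0],[0,0,0],8.54],
  [[-3.9,-0.9,3],[0,0,0],8.54],
  [[0,0,4],[0,0,0],8.54],
  [[0,0,2],[0,0,0],8.54],
  [[0,0,0],[0,0,0],8.54],
])

```text
t: 13.8
eef_pos: [0.4475, -0.1189, 0.0857]
tcp_rot: [-0.005, 0.841, 0.54, -0.002]
force: [0.5, -0.1, 0.2]
finger_gap: 0.0852
gripper_force: 0.0
```

Emit:
play_rows([
  [[0,0,1],[0,0,0],8.54],
  [[0,0,0],[0,0,0],8.54],
  [[0,0,0],[0,0,0],8.54],
])

```text
t: 14.1
eef_pos: [0.4523, -0.1209, 0.0812]
tcp_rot: [0.001, 0.841, 0.541, 0.0]
force: [-0.2, 0.2, -0.2]
finger_gap: 0.0857
gripper_force: 0.0
```

```bash
python3 go.py .452 -.121 .023 -24.6
```

```text
t 14.1 pos [ 0.4523 -0.1209  0.0812] gap 0.0857 F [-0.2  0.2 -0.2] gf 0.0
turn [0.001 0.    0.002] shift cm after turn [-0.02 -0.02  5.82]
```

Emit:
play_rows([
  [[0,0,3],[0,0,0],8.54],
  [[0,0,2],[0,0,0],8.54],
  [[0,0,0.8],[0,0,0],8.54],
  [[0,0,0],[0,0,0],8.54],
  [[0,0,0],[0,0,0],8.54],
  [[0,0,0],[0,0,0],5.5],
  [[0,0,0],[0,0,0],5.5],
  [[0,0,0],[0,0,0],5.5],
  [[0,0,0],[0,0,0],5.5],
  [[0,0,0],[0,0,0],5.5],
])

```text
t: 15.1
eef_pos: [0.4533, -0.1217, 0.0245]
tcp_rot: [0.002, 0.841, 0.541, 0.001]
force: [-0.1, 0.7, 7.2]
finger_gap: 0.0634
gripper_force: 63.7
```

Emit:
play_rows([
  [[0,0,-1],[0,0,0],5.5],
  [[0,0,-3],[0,0,0],5.5],
  [[0,0,-4],[0,0,0],5.5],
  [[0,0,-4],[0,0,0],5.5],
  [[0,0,-2],[0,0,0],5.5],
  [[0,0,0],[0,0,-0.143],5.5],
  [[0,0,0],[0,0,-0.143],5.5],
  [[0,0,0],[0,0,-0.143],5.5],
  [[0,0,0],[0,0,0],5.5],
])

```text
t: 16.0
eef_pos: [0.4516, -0.1208, 0.1631]
tcp_rot: [0.0, 0.707, 0.708, 0.0]
force: [-0.8, -0.5, -0.1]
finger_gap: 0.0632
gripper_force: 66.2
```

```bash
python3 go.py .5412 .3474 .043 0
```

```text
t 16.0 pos [ 0.4516 -0.1208  0.1631] gap 0.0632 F [-0.8 -0.5 -0.1] gf 66.2
turn [0.001 0.    0.001] shift cm after turn [46.82  8.96 12.01]
```

Emit:
play_rows([
  [[2,0.4,0],[0,0,0],5.5],
  [[4,0.8,0],[0,0,0],5.5],
  [[4,0.8,0],[0,0,0],5.5],
  [[4,0.8,0],[0,0,0],5.5],
  [[4,0.8,0],[0,0,0],5.5],
  [[4,0.8,0],[0,0,0],5.5],
  [[4,0.8,0],[0,0,0],5.5],
  [[4,0.8,0],[0,0,0],5.5],
  [[4,0.8,0],[0,0,0],5.5],
  [[4,0.8,0],[0,0,0],5.5],
])

```text
t: 17.0
eef_pos: [0.5272, 0.261, 0.1629]
tcp_rot: [0.0, 0.708, 0.706, 0.0]
force: [1.0, -1.3, -1.2]
finger_gap: 0.0633
gripper_force: 66.2
```

Emit:
play_rows([
  [[4,0.6,0],[0,0,0],5.5],
  [[3,0.5,0],[0,0,0],5.5],
  [[1.8,0.3,0],[0,0,0],5.5],
  [[0,0,2],[0,0,0],5.5],
  [[0,0,3],[0,0,0],5.5],
  [[0,0,2],[0,0,0],5.5],
  [[0,0,0],[0,0,0],5.5],
  [[0,0,0],[0,0,0],5.5],
  [[0,0,0],[0,0,0],5.5],
])

```text
t: 17.9
eef_pos: [0.5424, 0.3477, 0.0946]
tcp_rot: [0.001, 0.707, 0.707, 0.001]
force: [0.2, 0.1, -0.6]
finger_gap: 0.0633
gripper_force: 66.2
```

```bash
python3 go.py .5412 .3474 .046 0
python3 - <<'E'
from h import *
p,d,c=snap('scene'); W=world(d,c); X,Y,Z=W[...,0],W[...,1],W[...,2]
print([ (o[0],o[1],o[2]) for o in formers(p,W,.012) if abs(o[2][0][1]-.35)<.05])
E
```

```text
t 17.9 pos [0.5424 0.3477 0.0946] gap 0.0633 F [ 0.2  0.1 -0.6] gf 66.2
turn [ 0.003 -0.001 -0.   ] shift cm after turn [-0.03 -0.12  4.86]
[(array([374, 318]), np.int32(609), (array([0.5424, 0.347 ]), -0.022, 0.1101, 0.0646, 1.7))]
```

Emit:
play_rows([
  [[0.1,-0.06,2],[0,0,0],5.5],
  [[0,0,1.6],[0,0,0],5.5],
  [[0,0,0.8],[0,0,0],5.5],
  [[0,0,0.3],[0,0,0],5.5],
  [[0,0,0],[0,0,0],5.5],
  [[0,0,0.15],[0,0,0],5.5],
  [[0,0,0.15],[0,0,0],5.5],
  [[0,0,0],[0,0,0],5.5],
  [[0,0,0],[0,0,0],5.5],
])

```text
t: 18.85
eef_pos: [0.5413, 0.3486, 0.0444]
tcp_rot: [0.0, 0.707, 0.708, 0.001]
force: [-2.3, -0.8, 6.2]
finger_gap: 0.0634
gripper_force: 67.1
```

Contact at the expected height (0.044). Release and rise.

Emit:
play_rows([
  [[0,0,0],[0,0,0],7],
  [[0,0,0],[0,0,0],8.54],
  [[0,0,0],[0,0,0],8.54],
  [[0,0,0],[0,0,0],8.54],
  [[0,0,-1],[0,0,0],8.54],
  [[0,0,-4],[0,0,0],8.54],
  [[0,0,-4],[0,0,0],8.54],
  [[0,0,-4],[0,0,0],8.54],
  [[0,0,0],[0,0,0],8.54],
  [[0,0,0],[0,0,0],8.54],
])

```text
t: 19.85
eef_pos: [0.5414, 0.3486, 0.1746]
tcp_rot: [0.001, 0.707, 0.707, 0.002]
force: [-0.6, 0.5, -0.4]
finger_gap: 0.0853
gripper_force: 0.0
```

```bash
python3 - <<'E'
from h import *
for n in('top','scene'):
    p,d,c=snap(n); W=world(d,c); X,Y,Z=W[...,0],W[...,1],W[...,2]
    save(n+'3',p); print(n)
    for o in formers(p,W,.012):
        if o[2][2]<.1: print(o)
E
python3 go.py .440 -.241 .09 1.2
```

```text
top
(array([408, 184]), np.int32(341), (array([ 0.5904, -0.3827]), -0.327, 0.0388, 0.0632, 2.0))
(array([165, 195]), np.int32(445), (array([0.5395, 0.3462]), 0.009, 0.0579, 0.0633, 1.9))
(array([362, 233]), np.int32(351), (array([ 0.4389, -0.2433]), 0.026, 0.0386, 0.0623, 1.9))
(array([404, 233]), np.int32(346), (array([ 0.4443, -0.3681]), -0.021, 0.039, 0.0623, 2.1))
scene
(array([257, 163]), np.int32(185), (array([ 0.4479, -0.3629]), -0.005, 0.0372, 0.0614, 2.2))
(array([215, 174]), np.int32(204), (array([ 0.5934, -0.3781]), -0.331, 0.0371, 0.0581, 2.2))
(array([277, 181]), np.int32(181), (array([ 0.4417, -0.2385]), 0.05, 0.0374, 0.0618, 2.1))
(array([369, 329]), np.int32(662), (array([0.5419, 0.348 ]), -0.008, 0.0598, 0.0633, 1.6))
t 19.95 pos [0.5397 0.3479 0.1713] gap 0.0857 F [-0.4 -0.1 -0.5] gf 0.0
turn [-0.002  0.001 -0.02 ] shift cm after turn [-58.67 -11.2    8.13]
```

Emit:
play_rows([
  [[0,0,0],[0,0,-0.024],8.54],
  [[-3,-0.6,0],[0,0,0],8.54],
  [[-4,-0.8,0],[0,0,0],8.54],
  [[-4,-0.8,0],[0,0,0],8.54],
  [[-4,-0.8,0],[0,0,0],8.54],
  [[-4,-0.8,0],[0,0,0],8.54],
  [[-4,-0.8,0],[0,0,0],8.54],
  [[-4,-0.8,0],[0,0,0],8.54],
  [[-4,-0.8,0],[0,0,0],8.54],
  [[-4,-0.8,0],[0,0,0],8.54],
])

```text
t: 20.95
eef_pos: [0.4781, -0.0047, 0.1714]
tcp_rot: [-0.001, 0.698, 0.716, -0.001]
force: [0.5, 0.2, 0.2]
finger_gap: 0.0859
gripper_force: 0.0
```

Emit:
play_rows([
  [[-4,-0.8,0],[0,0,0],8.54],
  [[-4,-0.8,0],[0,0,0],8.54],
  [[-4,-0.8,0],[0,0,0],8.54],
  [[-4,-0.7,0],[0,0,0],8.54],
  [[-4,-0.7,1],[0,0,0],8.54],
  [[-3.5,-0.5,2],[0,0,0],8.54],
  [[0,0,4],[0,0,0],8.54],
  [[0,0,1.5],[0,0,0],8.54],
  [[0,0,0],[0,0,0],8.54],
  [[0,0,0],[0,0,0],8.54],
])

```text
t: 21.95
eef_pos: [0.442, -0.2391, 0.0873]
tcp_rot: [-0.001, 0.698, 0.716, -0.0]
force: [0.9, -0.8, 0.2]
finger_gap: 0.0853
gripper_force: 0.0
```

```bash
python3 go.py .4403 -.241 .0235 1.5
```

```text
t 21.95 pos [ 0.442  -0.2391  0.0873] gap 0.0853 F [ 0.9 -0.8  0.2] gf 0.0
turn [-0.001 -0.001 -0.001] shift cm after turn [-0.18 -0.18  6.38]
```

Emit:
play_rows([
  [[-0.25,-0.18,3],[0,0,0],8.54],
  [[0,0,2.4],[0,0,0],8.54],
  [[0,0,1],[0,0,0],8.54],
  [[0,0,0],[0,0,0],8.54],
  [[0,0,0],[0,0,0],8.54],
  [[0,0,0],[0,0,0],5.5],
  [[0,0,0],[0,0,0],5.5],
  [[0,0,0],[0,0,0],5.5],
  [[0,0,0],[0,0,0],5.5],
  [[0,0,0],[0,0,0],5.5],
])

```text
t: 22.95
eef_pos: [0.4418, -0.243, 0.0258]
tcp_rot: [0.002, 0.698, 0.716, 0.0]
force: [-1.9, 0.6, 9.0]
finger_gap: 0.0631
gripper_force: 63.1
```

Emit:
play_rows([
  [[0,0,-1],[0,0,0],5.5],
  [[0,0,-3],[0,0,0],5.5],
  [[0,0,-4],[0,0,0],5.5],
  [[0,0,-4],[0,0,0],5.5],
  [[0,0,-2],[0,0,0],5.5],
  [[0,0,0],[0,0,0.026],5.5],
  [[0,0,0],[0,0,0],5.5],
  [[0,0,0],[0,0,0],5.5],
])

```text
t: 23.75
eef_pos: [0.4394, -0.241, 0.1616]
tcp_rot: [-0.002, 0.707, 0.707, -0.0]
force: [0.9, 0.5, -1.3]
finger_gap: 0.0626
gripper_force: 66.0
```

```bash
python3 go.py .5414 .348 .058 0
```

```text
t 23.75 pos [ 0.4394 -0.241   0.1616] gap 0.0626 F [ 0.9  0.5 -1.3] gf 66.0
turn [-0.003 -0.002 -0.001] shift cm after turn [58.9  10.2  10.36]
```

Emit:
play_rows([
  [[2,0.3,-0.5],[0,0,0],5.5],
  [[4,0.7,-0.5],[0,0,0],5.5],
  [[4,0.7,0],[0,0,0],5.5],
  [[4,0.7,0],[0,0,0],5.5],
  [[4,0.7,0],[0,0,0],5.5],
  [[4,0.7,0],[0,0,0],5.5],
  [[4,0.7,0],[0,0,0],5.5],
  [[4,0.7,0],[0,0,0],5.5],
  [[4,0.7,0],[0,0,0],5.5],
  [[4,0.7,0],[0,0,0],5.5],
])

```text
t: 24.75
eef_pos: [0.5057, 0.1397, 0.1714]
tcp_rot: [-0.001, 0.707, 0.707, -0.001]
force: [0.7, -0.2, -1.3]
finger_gap: 0.063
gripper_force: 66.0
```

Emit:
play_rows([
  [[4,0.7,0],[0,0,0],5.5],
  [[4,0.7,0],[0,0,0],5.5],
  [[4,0.7,0],[0,0,0],5.5],
  [[4,0.7,0],[0,0,0],5.5],
  [[3,0.5,0],[0,0,0],5.5],
  [[1.9,0.3,1],[0,0,0],5.5],
  [[0,0,3],[0,0,0],5.5],
  [[0,0,1.6],[0,0,0],5.5],
  [[0,0,0],[0,0,0],5.5],
  [[0,0,0],[0,0,0],5.5],
])

```text
t: 25.75
eef_pos: [0.5427, 0.3463, 0.1168]
tcp_rot: [-0.0, 0.708, 0.707, -0.001]
force: [-0.1, 0.1, -1.6]
finger_gap: 0.0628
gripper_force: 66.0
```

```bash
cat > held.py <<'E'
from h import *
p,d,c=snap('scene'); W=world(d,c); Z=W[...,2]
for zt in (.085,):
    q=(abs(W[...,0]-.541)<.05)&(abs(W[...,1]-.347)<.06)
    W[~q]=np.nan
    for o in formers(p,W,.03): print(o)
E
python3 go.py .5414 .348 .0585 0; python3 held.py
```

```text
t 25.75 pos [0.5427 0.3463 0.1168] gap 0.0628 F [-0.1  0.1 -1.6] gf 66.0
turn [-0.002  0.001 -0.002] shift cm after turn [ 0.17 -0.13  5.83]
(array([372, 320]), np.int32(1071), (array([0.5444, 0.3502]), 0.041, 0.1251, 0.0646, 2.5))
```

```bash
sed -i 's/formers(p,W,.03)/formers(p,W,float(__import__("sys").argv[1]))/' held.py; python3 held.py .1; python3 go.py .5414 .348 .0585 0; python3 held.py .1
```

```text
(array([376, 311]), np.int32(605), (array([0.5429, 0.3476]), -0.01, 0.1324, 0.064, 1.7))
t 25.85 pos [0.544  0.3469 0.1189] gap 0.0628 F [ 0.8  0.2 -0.7] gf 66.0
turn [ 0.002 -0.001 -0.002] shift cm after turn [ 0.11 -0.26  6.04]
(array([375, 312]), np.int32(601), (array([0.5445, 0.348 ]), -0.019, 0.1331, 0.0634, 1.7))
```

Emit:
play_rows([
  [[0,-0.2,2],[0,0,0],5.5],
  [[0,0,2],[0,0,0],5.5],
  [[0,0,1],[0,0,0],5.5],
  [[0,0,0.4],[0,0,0],5.5],
  [[0,0,0],[0,0,0],5.5],
  [[0,0,0],[0,0,0],5.5],
  [[0,0,0.15],[0,0,0],5.5],
  [[0,0,0],[0,0,0],5.5],
  [[0,0,0],[0,0,0],5.5],
])

```text
t: 26.8
eef_pos: [0.5413, 0.3471, 0.0624]
tcp_rot: [0.0, 0.707, 0.707, 0.0]
force: [-0.2, -0.3, -1.9]
finger_gap: 0.0627
gripper_force: 66.0
```

Emit:
play_rows([
  [[0,0,0.15],[0,0,0],5.5],
  [[0,0,0.1],[0,0,0],5.5],
  [[0,0,0.1],[0,0,0],5.5],
  [[0,0,0],[0,0,0],5.5],
  [[0,0,0],[0,0,0],5.5],
])

```text
t: 27.3
eef_pos: [0.5413, 0.3471, 0.0599]
tcp_rot: [0.0, 0.707, 0.707, 0.0]
force: [-3.4, -1.5, 6.7]
finger_gap: 0.0627
gripper_force: 67.3
```

Emit:
play_rows([
  [[0,0,0],[0,0,0],7],
  [[0,0,0],[0,0,0],8.54],
  [[0,0,0],[0,0,0],8.54],
  [[0,0,0],[0,0,0],8.54],
  [[0,0,-1],[0,0,0],8.54],
  [[0,0,-4],[0,0,0],8.54],
  [[0,0,-4],[0,0,0],8.54],
  [[0,0,-3],[0,0,0],8.54],
  [[0,0,0],[0,0,0],8.54],
  [[0,0,0],[0,0,0],8.54],
])

```text
t: 28.3
eef_pos: [0.5416, 0.3472, 0.1798]
tcp_rot: [0.0, 0.707, 0.707, 0.001]
force: [-0.6, -0.1, -0.9]
finger_gap: 0.0852
gripper_force: 0.0
```

```bash
python3 - <<'E'
from h import *
for n in('top','scene'):
    p,d,c=snap(n); W=world(d,c); X,Y,Z=W[...,0],W[...,1],W[...,2]
    save(n+'4',p); print(n)
    for o in formers(p,W,.012):
        if o[2][2]<.1: print(o)
E
python3 go.py .446 -.366 .08 -.6
```

```text
top
(array([408, 184]), np.int32(344), (array([ 0.5905, -0.3824]), -0.35, 0.0389, 0.0617, 2.0))
(array([164, 194]), np.int32(492), (array([0.5394, 0.3459]), -0.005, 0.0719, 0.0631, 1.9))
(array([403, 232]), np.int32(356), (array([ 0.4446, -0.3682]), -0.002, 0.0389, 0.0625, 2.1))
scene
(array([257, 162]), np.int32(177), (array([ 0.4478, -0.3631]), -0.02, 0.0372, 0.0611, 2.1))
(array([215, 174]), np.int32(202), (array([ 0.5925, -0.3783]), -0.381, 0.0378, 0.0586, 2.1))
(array([370, 327]), np.int32(763), (array([0.542 , 0.3482]), -0.006, 0.0734, 0.064, 1.7))
t 28.4 pos [0.5402 0.3466 0.177 ] gap 0.0854 F [ 0.3 -0.4  0.1] gf 0.0
turn [-0.002  0.001  0.009] shift cm after turn [-71.36  -8.67   9.7 ]
```

Emit:
play_rows([
  [[-3,-0.4,0],[0,0,0],8.54],
  [[-4.4,-0.5,0],[0,0,0],8.54],
  [[-4.4,-0.5,0],[0,0,0],8.54],
  [[-4.4,-0.5,0],[0,0,0],8.54],
  [[-4.4,-0.5,0],[0,0,0],8.54],
  [[-4.4,-0.5,0],[0,0,0],8.54],
  [[-4.4,-0.5,0],[0,0,0],8.54],
  [[-4.4,-0.5,0],[0,0,0],8.54],
  [[-4.4,-0.5,0],[0,0,0],8.54],
  [[-4.4,-0.5,0],[0,0,0],8.54],
])

```text
t: 29.4
eef_pos: [0.4901, -0.0802, 0.1769]
tcp_rot: [-0.001, 0.707, 0.707, -0.001]
force: [0.2, -0.2, -0.2]
finger_gap: 0.0849
gripper_force: 0.0
```

Emit:
play_rows([
  [[-4.4,-0.5,0],[0,0,0],8.54],
  [[-4.4,-0.5,0],[0,0,0],8.54],
  [[-4.4,-0.5,0],[0,0,0],8.54],
  [[-4.4,-0.5,0],[0,0,0],8.54],
  [[-4.4,-0.6,0],[0,0,0.009],8.54],
  [[-4,-0.6,2],[0,0,0],8.54],
  [[-2.7,-0.6,3],[0,0,0],8.54],
  [[0,0,3],[0,0,0],8.54],
  [[0,0,0],[0,0,0],8.54],
  [[0,0,0],[0,0,0],8.54],
])

```text
t: 30.4
eef_pos: [0.4521, -0.3646, 0.0974]
tcp_rot: [-0.002, 0.711, 0.704, 0.0]
force: [-0.5, -0.7, 0.4]
finger_gap: 0.0853
gripper_force: 0.0
```

```bash
python3 go.py .446 -.366 .023 -.6
python3 - <<'E'
from h import *
p,d,c=snap('top'); W=world(d,c)
for o in formers(p,W,.012):
    if o[2][2]<.1: print(o)
E
```

```text
t 30.4 pos [ 0.4521 -0.3646  0.0974] gap 0.0853 F [-0.5 -0.7  0.4] gf 0.0
turn [-0.002 -0.003  0.001] shift cm after turn [-0.14 -0.61  7.44]
(array([408, 184]), np.int32(349), (array([ 0.5905, -0.3829]), -0.335, 0.0386, 0.0634, 2.0))
(array([164, 194]), np.int32(481), (array([0.5395, 0.3462]), -0.008, 0.072, 0.0634, 2.0))
```

Emit:
play_rows([
  [[-0.18,-0.55,3],[0,0,0],8.54],
  [[0,0,1.5],[0,0,0],8.54],
  [[0,0,0],[0,0,0],8.54],
  [[0,0,0],[0,0,0],8.54],
  [[0,0,0],[0,0,0],8.54],
])

```text
t: 30.95
eef_pos: [0.4482, -0.3683, 0.0551]
tcp_rot: [0.001, 0.71, 0.704, -0.0]
force: [0.3, -0.6, -0.4]
finger_gap: 0.0853
gripper_force: 0.0
```

```bash
python3 go.py .446 -.366 .023 -.6
```

```text
t 30.95 pos [ 0.4482 -0.3683  0.0551] gap 0.0853 F [ 0.3 -0.6 -0.4] gf 0.0
turn [0.002 0.002 0.001] shift cm after turn [ 0.22 -0.22  3.21]
```

Emit:
play_rows([
  [[0.18,-0.2,2],[0,0,0],8.54],
  [[0,0,1.2],[0,0,0],8.54],
  [[0,0,0],[0,0,0],8.54],
  [[0,0,0],[0,0,0],8.54],
  [[0,0,0],[0,0,0],5.5],
  [[0,0,0],[0,0,0],5.5],
  [[0,0,0],[0,0,0],5.5],
  [[0,0,0],[0,0,0],5.5],
  [[0,0,0],[0,0,0],5.5],
])

```text
t: 31.85
eef_pos: [0.4461, -0.3668, 0.0233]
tcp_rot: [0.001, 0.711, 0.704, -0.0]
force: [-1.5, 0.8, 5.4]
finger_gap: 0.0637
gripper_force: 64.9
```

Emit:
play_rows([
  [[0,0,-1],[0,0,0],5.5],
  [[0,0,-3],[0,0,0],5.5],
  [[0,0,-4],[0,0,0],5.5],
  [[0,0,-4],[0,0,0],5.5],
  [[0,0,-4],[0,0,0],5.5],
  [[0,0,0],[0,0,-0.01],5.5],
  [[0,0,0],[0,0,0],5.5],
  [[0,0,0],[0,0,0],5.5],
])

```text
t: 32.65
eef_pos: [0.4445, -0.3649, 0.18]
tcp_rot: [-0.001, 0.707, 0.707, 0.0]
force: [-1.0, -0.5, -0.6]
finger_gap: 0.0634
gripper_force: 66.3
```

```bash
python3 go.py .5414 .3475 .0725 0
```

```text
t 32.65 pos [ 0.4445 -0.3649  0.18  ] gap 0.0634 F [-1.  -0.5 -0.6] gf 66.3
turn [-0.002 -0.002 -0.   ] shift cm after turn [71.24  9.69 10.75]
```

Emit:
play_rows([
  [[2,0.3,0],[0,0,0],5.5],
  [[4.2,0.6,0],[0,0,0],5.5],
  [[4.2,0.6,0],[0,0,0],5.5],
  [[4.2,0.6,0],[0,0,0],5.5],
  [[4.2,0.6,0],[0,0,0],5.5],
  [[4.2,0.6,0],[0,0,0],5.5],
  [[4.2,0.6,0],[0,0,0],5.5],
  [[4.2,0.6,0],[0,0,0],5.5],
  [[4.2,0.6,0],[0,0,0],5.5],
  [[4.2,0.6,0],[0,0,0],5.5],
])

```text
t: 33.65
eef_pos: [0.5006, 0.0351, 0.18]
tcp_rot: [-0.001, 0.707, 0.707, -0.001]
force: [0.7, -1.2, -1.0]
finger_gap: 0.0635
gripper_force: 66.3
```

Emit:
play_rows([
  [[4.2,0.6,0],[0,0,0],5.5],
  [[4.2,0.6,0],[0,0,0],5.5],
  [[4.2,0.6,0],[0,0,0],5.5],
  [[4.2,0.6,0],[0,0,0],5.5],
  [[4.2,0.6,0],[0,0,0],5.5],
  [[4.2,0.5,0],[0,0,0],5.5],
  [[4.2,0.3,0],[0,0,0],5.5],
  [[2,0.2,2],[0,0,0],5.5],
  [[0,0,2],[0,0,0],5.5],
  [[0,0,0],[0,0,0],5.5],
])

```text
t: 34.65
eef_pos: [0.5379, 0.3463, 0.1361]
tcp_rot: [-0.002, 0.706, 0.708, -0.005]
force: [-1.4, -0.4, -1.6]
finger_gap: 0.0635
gripper_force: 66.2
```

Emit:
play_rows([
  [[0,0,1],[0,0,0],5.5],
  [[0,0,0],[0,0,0],5.5],
  [[0,0,0],[0,0,0],5.5],
  [[0,0,0],[0,0,0],5.5],
])

```text
t: 35.05
eef_pos: [0.5429, 0.3461, 0.1326]
tcp_rot: [0.0, 0.707, 0.707, 0.001]
force: [-0.0, -0.8, -1.6]
finger_gap: 0.0638
gripper_force: 66.3
```

```bash
python3 go.py .5414 .3475 .0725 0; python3 held.py .115;python3 held.py .115
```

```text
t 35.05 pos [0.5429 0.3461 0.1326] gap 0.0638 F [-0.  -0.8 -1.6] gf 66.3
turn [ 0.001 -0.001 -0.001] shift cm after turn [ 0.14 -0.15  6.01]
(array([376, 306]), np.int32(624), (array([0.5427, 0.346 ]), -0.004, 0.1495, 0.0652, 1.6))
(array([377, 306]), np.int32(611), (array([0.5428, 0.346 ]), -0.008, 0.1496, 0.0649, 1.6))
```

Emit:
play_rows([
  [[0.2,-0.1,2],[0,0,0],5.5],
  [[0,0,2],[0,0,0],5.5],
  [[0,0,1],[0,0,0],5.5],
  [[0,0,0.6],[0,0,0],5.5],
  [[0,0,0],[0,0,0],5.5],
  [[0,0,0.2],[0,0,0],5.5],
  [[0,0,0.2],[0,0,0],5.5],
  [[0,0,0],[0,0,0],5.5],
  [[0,0,0],[0,0,0],5.5],
])

```text
t: 36.05
eef_pos: [0.5415, 0.3483, 0.0719]
tcp_rot: [0.0, 0.707, 0.707, 0.0]
force: [-0.2, 0.5, -2.1]
finger_gap: 0.0634
gripper_force: 66.3
```

Emit:
play_rows([
  [[0,0,0.1],[0,0,0],5.5],
  [[0,0,0.1],[0,0,0],5.5],
  [[0,0,0],[0,0,0],5.5],
  [[0,0,0],[0,0,0],5.5],
])

```text
t: 36.45
eef_pos: [0.5417, 0.3483, 0.0713]
tcp_rot: [0.0, 0.707, 0.707, 0.0]
force: [-4.1, -2.2, 7.8]
finger_gap: 0.0633
gripper_force: 67.3
```

Emit:
play_rows([
  [[0,0,0],[0,0,0],7],
  [[0,0,0],[0,0,0],8.54],
  [[0,0,0],[0,0,0],8.54],
  [[0,0,0],[0,0,0],8.54],
  [[0,0,-1],[0,0,0],8.54],
  [[0,0,-4],[0,0,0],8.54],
  [[0,0,-4],[0,0,0],8.54],
  [[0,0,-2],[0,0,0],8.54],
  [[0,0,0],[0,0,0],8.54],
  [[0,0,0],[0,0,0],8.54],
])

```text
t: 37.45
eef_pos: [0.5413, 0.3483, 0.1797]
tcp_rot: [0.0, 0.707, 0.707, 0.0]
force: [-1.3, -0.6, -0.8]
finger_gap: 0.0855
gripper_force: 0.0
```

```bash
python3 - <<'E'
from h import *
for n in('top','scene'):
    p,d,c=snap(n); W=world(d,c); X,Y,Z=W[...,0],W[...,1],W[...,2]
    save(n+'5',p); print(n)
    for o in formers(p,W,.012):
        if o[2][2]<.12: print(o)
E
python3 go.py .592 -.3805 .08 0
```

```text
top
(array([408, 184]), np.int32(352), (array([ 0.5904, -0.3826]), -0.339, 0.0389, 0.0635, 1.9))
(array([164, 194]), np.int32(524), (array([0.5399, 0.3462]), -0.003, 0.0858, 0.0635, 2.0))
scene
(array([215, 174]), np.int32(196), (array([ 0.5924, -0.3782]), -0.335, 0.0381, 0.0592, 1.9))
(array([370, 325]), np.int32(940), (array([0.5424, 0.3479]), -0.011, 0.0872, 0.0642, 1.8))
t 37.55 pos [0.5402 0.3478 0.1776] gap 0.0853 F [-0.1  0.5  0.9] gf 0.0
turn [-0.003  0.001 -0.   ] shift cm after turn [-72.83   5.18   9.76]
```

View pics/scene5.png

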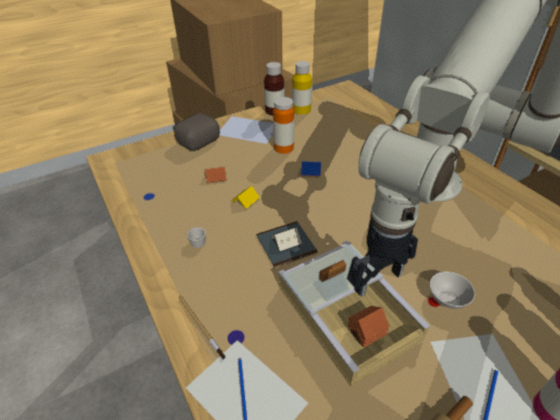

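Emit:
play_rows([
  [[-3,0.2,0],[0,0,0],8.54],
  [[-4.4,0.3,0],[0,0,0],8.54],
  [[-4.4,0.3,0],[0,0,0],8.54],
  [[-4.4,0.3,0],[0,0,0],8.54],
  [[-4.4,0.3,0],[0,0,0],8.54],
  [[-4.4,0.3,0],[0,0,0],8.54],
  [[-4.4,0.3,0],[0,0,0],8.54],
  [[-4.4,0.3,0],[0,0,0],8.54],
  [[-4.4,0.3,0],[0,0,0],8.54],
  [[-4.4,0.3,0],[0,0,0],8.54],
])

```text
t: 38.55
eef_pos: [0.5691, -0.0792, 0.1776]
tcp_rot: [-0.001, 0.707, 0.707, -0.001]
force: [0.1, 0.5, -0.6]
finger_gap: 0.085
gripper_force: 0.0
```

Emit:
play_rows([
  [[-4.4,0.3,0],[0,0,0],8.54],
  [[-4.4,0.3,0],[0,0,0],8.54],
  [[-4.4,0.3,0],[0,0,0],8.54],
  [[-4.4,0.3,0],[0,0,0],8.54],
  [[-4.4,0.3,0],[0,0,0],8.54],
  [[-4.4,0.3,0],[0,0,0],8.54],
  [[-3.6,0.3,0],[0,0,0],8.54],
  [[0,0,2],[0,0,0.113],8.54],
  [[0,0,3],[0,0,0.113],8.54],
  [[0,0,3],[0,0,0.113],8.54],
])

```text
t: 39.55
eef_pos: [0.5904, -0.3776, 0.0966]
tcp_rot: [-0.001, 0.818, 0.575, -0.0]
force: [-0.5, 0.2, -0.3]
finger_gap: 0.0854
gripper_force: 0.0
```

Emit:
play_rows([
  [[0,0,1],[0,0,0],8.54],
  [[0,0,0],[0,0,0],8.54],
  [[0,0,0],[0,0,0],8.54],
  [[0,0,0],[0,0,0],8.54],
])

```text
t: 39.95
eef_pos: [0.5923, -0.3786, 0.0918]
tcp_rot: [0.002, 0.816, 0.578, 0.0]
force: [-0.6, 0.2, -0.1]
finger_gap: 0.0855
gripper_force: 0.0
```

```bash
python3 go.py .5918 -.3807 .023 -19.4
```

```text
t 39.95 pos [ 0.5923 -0.3786  0.0918] gap 0.0855 F [-0.6  0.2 -0.1] gf 0.0
turn [0.003 0.001 0.001] shift cm after turn [-0.22  0.02  6.88]
```

Emit:
play_rows([
  [[-0.22,0,3],[0,0,0],8.54],
  [[0,0,3],[0,0,0],8.54],
  [[0,0,0.9],[0,0,0],8.54],
  [[0,0,0],[0,0,0],8.54],
  [[0,0,0],[0,0,0],8.54],
  [[0,0,0],[0,0,0],5.5],
  [[0,0,0],[0,0,0],5.5],
  [[0,0,0],[0,0,0],5.5],
  [[0,0,0],[0,0,0],5.5],
  [[0,0,0],[0,0,0],5.5],
])

```text
t: 40.95
eef_pos: [0.592, -0.3812, 0.0237]
tcp_rot: [0.002, 0.816, 0.578, 0.0]
force: [-1.2, 0.8, 6.6]
finger_gap: 0.0635
gripper_force: 64.8
```

Emit:
play_rows([
  [[0,0,-1],[0,0,0],5.5],
  [[0,0,-3],[0,0,0],5.5],
  [[0,0,-4],[0,0,0],5.5],
  [[0,0,-4],[0,0,0],5.5],
  [[0,0,-4],[0,0,0],5.5],
  [[0,0,0],[0,0,-0.113],5.5],
  [[0,0,0],[0,0,-0.113],5.5],
  [[0,0,0],[0,0,-0.113],5.5],
  [[0,0,0],[0,0,0],5.5],
  [[0,0,0],[0,0,0],5.5],
])

```text
t: 41.95
eef_pos: [0.5906, -0.3798, 0.181]
tcp_rot: [0.0, 0.708, 0.706, 0.0]
force: [0.2, -0.1, -1.1]
finger_gap: 0.0636
gripper_force: 66.1
```

```bash
python3 go.py .5414 .3477 .085 0
```

```text
t 41.95 pos [ 0.5906 -0.3798  0.181 ] gap 0.0636 F [ 0.2 -0.1 -1.1] gf 66.1
turn [ 0.     0.    -0.003] shift cm after turn [72.75 -4.92  9.6 ]
```

Emit:
play_rows([
  [[2,-0.2,0],[0,0,-0.003],5.5],
  [[4.2,-0.3,0],[0,0,0],5.5],
  [[4.2,-0.3,0],[0,0,0],5.5],
  [[4.2,-0.3,0],[0,0,0],5.5],
  [[4.2,-0.3,0],[0,0,0],5.5],
  [[4.2,-0.3,0],[0,0,0],5.5],
  [[4.2,-0.3,0],[0,0,0],5.5],
  [[4.2,-0.3,0],[0,0,0],5.5],
  [[4.2,-0.3,0],[0,0,0],5.5],
  [[4.2,-0.3,0],[0,0,0],5.5],
])

```text
t: 42.95
eef_pos: [0.5601, 0.0197, 0.181]
tcp_rot: [0.0, 0.707, 0.707, 0.0]
force: [1.0, -0.1, -0.8]
finger_gap: 0.0632
gripper_force: 66.1
```

Emit:
play_rows([
  [[4.2,-0.3,0],[0,0,0],5.5],
  [[4.2,-0.3,0],[0,0,0],5.5],
  [[4.2,-0.3,0],[0,0,0],5.5],
  [[4.2,-0.3,0],[0,0,0],5.5],
  [[4.2,-0.3,0],[0,0,0],5.5],
  [[4.2,-0.3,0],[0,0,0],5.5],
  [[4.2,-0.2,0],[0,0,0],5.5],
  [[3.5,0,0],[0,0,0],5.5],
  [[0,0,2],[0,0,0],5.5],
  [[0,0,1],[0,0,0],5.5],
])

```text
t: 43.95
eef_pos: [0.5385, 0.3478, 0.1492]
tcp_rot: [-0.0, 0.706, 0.708, -0.001]
force: [-0.8, -0.6, -1.1]
finger_gap: 0.0635
gripper_force: 66.1
```

Emit:
play_rows([
  [[0,0,0.5],[0,0,0],5.5],
  [[0,0,0],[0,0,0],5.5],
  [[0,0,0],[0,0,0],5.5],
  [[0,0,0],[0,0,0],5.5],
  [[0,0,0],[0,0,0],5.5],
])

```text
t: 44.45
eef_pos: [0.54, 0.3469, 0.1464]
tcp_rot: [0.0, 0.706, 0.708, 0.001]
force: [0.1, -0.3, -1.7]
finger_gap: 0.0634
gripper_force: 66.1
```

```bash
python3 go.py .5414 .348 .0855 0; python3 held.py .13;python3 held.py .13
```

```text
t 44.45 pos [0.54   0.3469 0.1464] gap 0.0634 F [ 0.1 -0.3 -1.7] gf 66.1
turn [ 0.001 -0.001  0.002] shift cm after turn [0.11 0.14 6.09]
(array([379, 302]), np.int32(612), (array([0.5398, 0.3469]), -0.008, 0.1631, 0.0649, 1.6))
(array([379, 302]), np.int32(606), (array([0.5396, 0.347 ]), -0.006, 0.1628, 0.0635, 1.6))
```

Emit:
play_rows([
  [[0.1,0.17,2],[0,0,0],5.5],
  [[0,0,2],[0,0,0],5.5],
  [[0,0,1],[0,0,0],5.5],
  [[0,0,0.6],[0,0,0],5.5],
  [[0,0,0],[0,0,0],5.5],
  [[0,0,0.2],[0,0,0],5.5],
  [[0,0,0.2],[0,0,0],5.5],
  [[0,0,0],[0,0,0],5.5],
  [[0,0,0],[0,0,0],5.5],
])

```text
t: 45.45
eef_pos: [0.5416, 0.3481, 0.0862]
tcp_rot: [0.0, 0.706, 0.708, 0.001]
force: [0.2, -0.2, 0.7]
finger_gap: 0.0636
gripper_force: 66.2
```

Emit:
play_rows([
  [[0,0,0.1],[0,0,0],5.5],
  [[0,0,0],[0,0,0],5.5],
  [[0,0,0],[0,0,0],5.5],
])

```text
t: 45.75
eef_pos: [0.5417, 0.3481, 0.086]
tcp_rot: [0.0, 0.706, 0.708, 0.001]
force: [-1.8, -1.5, 5.2]
finger_gap: 0.0638
gripper_force: 66.8
```

Contact; release, rise and move aside toward the robot for a full look.

Emit:
play_rows([
  [[0,0,0],[0,0,0],7],
  [[0,0,0],[0,0,0],8.54],
  [[0,0,0],[0,0,0],8.54],
  [[0,0,0],[0,0,0],8.54],
  [[0,0,-1],[0,0,0],8.54],
  [[0,0,-4],[0,0,0],8.54],
  [[0,0,-4],[0,0,0],8.54],
  [[0,-3,-3],[0,0,0],8.54],
  [[0,-4,0],[0,0,0],8.54],
  [[0,-4,0],[0,0,0],8.54],
])

```text
t: 46.75
eef_pos: [0.431, 0.348, 0.2069]
tcp_rot: [0.001, 0.706, 0.708, 0.002]
force: [-1.6, 0.7, -0.8]
finger_gap: 0.0851
gripper_force: 0.0
```

Emit:
play_rows([
  [[0,-4,0],[0,0,0],8.54],
  [[0,-4,0],[0,0,0],8.54],
  [[0,0,0],[0,0,0],8.54],
  [[0,0,0],[0,0,0],8.54],
  [[0,0,0],[0,0,0],8.54],
])

```text
t: 47.25
eef_pos: [0.3523, 0.3477, 0.2053]
tcp_rot: [0.0, 0.706, 0.708, 0.001]
force: [-0.8, 0.6, 0.5]
finger_gap: 0.0853
gripper_force: 0.0
```

Run:
```python
from h import *
o6=[]
for n in('top','scene'):
    p,d,c=snap(n); W=world(d,c); X,Y,Z=W[...,0],W[...,1],W[...,2]
    print(n); o6.append(p)
    for o in formers(p,W,.012):
        if o[2][2]<.12: print(o)
    q=(abs(X-.548)<.05)&(abs(Y-.003)<.05)&(Z>.015)&(Z<.055); print('dry',roof(W[q]))
    pu=(abs(X-.54)<.05)&(abs(Y-.2)<.1)&(Z>.088)&(Z<.106); print('pull',rect(W[pu]))
z=lambda a:cv2.resize(a,(400,400),interpolation=cv2.INTER_CUBIC)
save('end',np.hstack([z(o6[0][120:270,120:320]),z(o6[1][220:390,250:450])]))
```

```text
top
(array([163, 192]), np.int32(666), (array([0.5516, 0.3467]), -0.036, 0.0989, 0.0643, 2.1))
dry (array([0.547, 0.002]), -0.092, 0.0469, 0.0651, 2.0)
pull (array([0.5398, 0.2058]), array([69.4, 16.8]), 0.1)
scene
(array([369, 324]), np.int32(1013), (array([0.5541, 0.3474]), 0.035, 0.1012, 0.0647, 1.9))
dry (array([0.5489, 0.0042]), -0.104, 0.0476, 0.0654, 1.9)
pull (array([0.5416, 0.2096]), array([71.1, 17.7]), 1.5)
```

View pics/end.png

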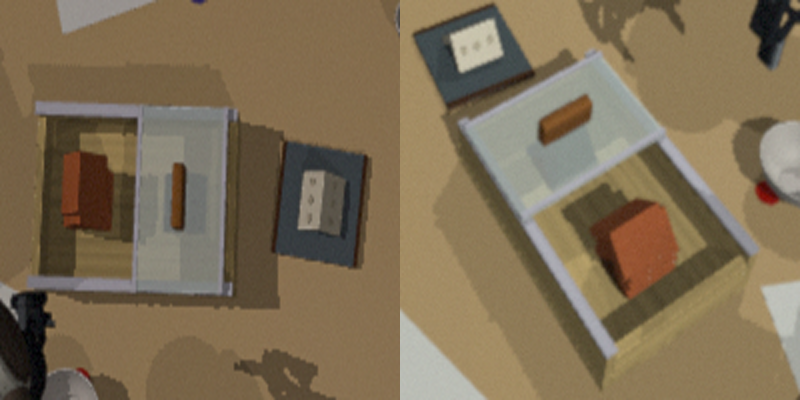

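```bash
python3 - <<'E'
from h import *
for n in('top','scene'):
    p,d,c=snap(n); W=world(d,c); hsv=cv2.cvtColor(p,cv2.COLOR_RGB2HSV)
    m=(hsv[...,0]<=14)&(hsv[...,1]>150)&(abs(W[...,0]-.545)<.06)&(abs(W[...,1]-.347)<.045)
    P=W[m]; b=.0012 if n=='scene' else -.0015
    h=P[:,2]+abs(P[:,1]-(.348 if n=='scene' else .3465))
    for lo,hi in((.06,.08),(.08,.094),(.096,.108)):
        q=(h>lo)&(h<hi); print(n,lo,q.sum(),np.percentile(P[q,0],[1,25,50,75,99]).round(4) if q.sum()>5 else '')
    T=P[h>.095]; print(roof(T))
E
python3 go.py .5535 .348 .13 0
```

```text
top 0.06 51 [0.5069 0.5084 0.53   0.5488 0.5709]
top 0.08 125 [0.5072 0.5111 0.5153 0.5194 0.572 ]
top 0.096 459 [0.5196 0.5349 0.5515 0.5676 0.5837]
(array([0.552 , 0.3462]), -0.008, 0.1005, 0.0637, 2.0)
scene 0.06 129 [0.5113 0.5333 0.5569 0.573  0.5753]
scene 0.08 133 [0.5085 0.5129 0.5347 0.5639 0.5862]
scene 0.096 802 [0.5211 0.5379 0.555  0.572  0.5861]
(array([0.5535, 0.348 ]), -0.005, 0.1023, 0.0651, 1.6)
t 47.45 pos [0.352  0.3474 0.2046] gap 0.0853 F [ 0.7  0.1 -0.1] gf 0.0
turn [ 0.    -0.     0.002] shift cm after turn [ 0.06 20.15  7.46]
```

Emit:
play_rows([
  [[0,3,0],[0,0,0],8.54],
  [[0,4,0],[0,0,0],8.54],
  [[0,4,0],[0,0,0],8.54],
  [[0,4,0],[0,0,0],8.54],
  [[0,3,0],[0,0,0],8.54],
  [[0,2.1,2],[0,0,0],8.54],
  [[0,0,4],[0,0,0],8.54],
  [[0,0,0],[0,0,0],8.54],
  [[0,0,0],[0,0,0],8.54],
  [[0,0,0],[0,0,0],8.54],
])

```text
t: 48.45
eef_pos: [0.5531, 0.3486, 0.1469]
tcp_rot: [0.001, 0.706, 0.708, 0.001]
force: [0.6, 0.1, 0.5]
finger_gap: 0.0858
gripper_force: 0.0
```

```bash
python3 go.py .553 .348 .085 0
```

```text
t 48.45 pos [0.5531 0.3486 0.1469] gap 0.0858 F [0.6 0.1 0.5] gf 0.0
turn [ 0.003 -0.001  0.003] shift cm after turn [-0.06 -0.01  6.19]
```

Emit:
play_rows([
  [[-0.05,0,3],[0,0,0],8.54],
  [[0,0,2],[0,0,0],8.54],
  [[0,0,1.1],[0,0,0],8.54],
  [[0,0,0],[0,0,0],8.54],
  [[0,0,0],[0,0,0],8.54],
  [[0,0,0],[0,0,0],5.5],
  [[0,0,0],[0,0,0],5.5],
  [[0,0,0],[0,0,0],5.5],
  [[0,0,0],[0,0,0],5.5],
  [[0,0,0],[0,0,0],5.5],
])

```text
t: 49.45
eef_pos: [0.5537, 0.3481, 0.0862]
tcp_rot: [0.001, 0.706, 0.708, 0.002]
force: [0.1, -1.0, 6.2]
finger_gap: 0.0637
gripper_force: 65.3
```

Emit:
play_rows([
  [[0,0,-0.5],[0,0,0],5.5],
  [[0,0,-1],[0,0,0],5.5],
  [[0,0,0],[0,0,0],5.5],
  [[0,-0.6,0],[0,0,0],5.5],
  [[0,-0.5,0],[0,0,0],5.5],
  [[0,0,0],[0,0,0],5.5],
  [[0,0,0],[0,0,0],5.5],
  [[0,0,0],[0,0,0],5.5],
])

```text
t: 50.25
eef_pos: [0.541, 0.3475, 0.0983]
tcp_rot: [-0.0, 0.706, 0.708, -0.0]
force: [0.4, -0.3, -1.3]
finger_gap: 0.0635
gripper_force: 65.8
```

```bash
python3 go.py .5416 .348 .085 0; python3 held.py .095
```

```text
t 50.25 pos [0.541  0.3475 0.0983] gap 0.0635 F [ 0.4 -0.3 -1.3] gf 65.8
turn [-0.     0.     0.003] shift cm after turn [0.05 0.06 1.33]
(array([375, 311]), np.int32(338), (array([0.5399, 0.3476]), -0.0, 0.1145, 0.0621, 1.6))
```

Emit:
play_rows([
  [[0.04,0.08,0.4],[0,0,0],5.5],
  [[0,0,0.5],[0,0,0],5.5],
  [[0,0,0],[0,0,0],5.5],
  [[0,0,0.2],[0,0,0],5.5],
  [[0,0,0.15],[0,0,0],5.5],
  [[0,0,0],[0,0,0],5.5],
  [[0,0,0],[0,0,0],5.5],
  [[0,0,0],[0,0,0],5.5],
])

```text
t: 51.1
eef_pos: [0.542, 0.3481, 0.0863]
tcp_rot: [0.0, 0.706, 0.708, 0.0]
force: [-0.7, 0.4, 1.5]
finger_gap: 0.0637
gripper_force: 66.0
```

Emit:
play_rows([
  [[0,-0.04,0.08],[0,0,0],5.5],
  [[0,0,0],[0,0,0],5.5],
  [[0,0,0],[0,0,0],5.5],
])

```text
t: 51.4
eef_pos: [0.542, 0.3481, 0.0862]
tcp_rot: [0.0, 0.706, 0.708, 0.001]
force: [-2.5, -0.8, 5.0]
finger_gap: 0.0637
gripper_force: 66.5
```

Emit:
play_rows([
  [[0,0,0],[0,0,0],7],
  [[0,0,0],[0,0,0],8.54],
  [[0,0,0],[0,0,0],8.54],
  [[0,0,0],[0,0,0],8.54],
  [[0,0,0],[0,0,0],8.54],
])

```text
t: 51.9
eef_pos: [0.5414, 0.3479, 0.085]
tcp_rot: [-0.0, 0.706, 0.708, -0.0]
force: [-0.3, -0.3, -0.4]
finger_gap: 0.085
gripper_force: 0.0
```

```bash
python3 go.py .5416 .348 .085 0; python3 held.py .08
```

```text
t 51.9 pos [0.5414 0.3479 0.085 ] gap 0.085 F [-0.3 -0.3 -0.4] gf 0.0
turn [-0.     0.     0.003] shift cm after turn [0.01 0.02 0.  ]
(array([372, 316]), np.int32(418), (array([0.5423, 0.348 ]), -0.008, 0.1024, 0.0629, 1.7))
```

Emit:
play_rows([
  [[0,0,-1],[0,0,0],8.54],
  [[0,0,-3],[0,0,0],8.54],
  [[0,0,-4],[0,0,0],8.54],
  [[0,0,-4],[0,0,0],8.54],
  [[0,-4,-1],[0,0,0],8.54],
  [[0,-4,0],[0,0,0],8.54],
  [[0,-4,0],[0,0,0],8.54],
  [[0,-4,0],[0,0,0],8.54],
  [[0,0,0],[0,0,0],8.54],
  [[0,0,0],[0,0,0],8.54],
])

```text
t: 52.95
eef_pos: [0.3814, 0.3477, 0.2162]
tcp_rot: [0.0, 0.706, 0.709, 0.001]
force: [1.1, -0.6, 0.7]
finger_gap: 0.0852
gripper_force: 0.0
```

Run:
```python
from h import *
o6=[]
for n in('top','scene'):
    p,d,c=snap(n); W=world(d,c); o6.append(p); print(n)
    for o in formers(p,W,.012):
        if o[2][2]<.12: print(o)
    hsv=cv2.cvtColor(p,cv2.COLOR_RGB2HSV)
    m=(hsv[...,0]<=14)&(hsv[...,1]>150)&(abs(W[...,0]-.545)<.06)&(abs(W[...,1]-.347)<.045)
    P=W[m]; h=P[:,2]+abs(P[:,1]-(.348 if n=='scene' else .3465))
    for lo,hi in((.052,.066),(.066,.08),(.08,.094),(.096,.108)):
        q=(h>lo)&(h<hi); print(lo,q.sum(),np.percentile(P[q,0],[1,99]).round(4) if q.sum()>5 else '')
z=lambda a:cv2.resize(a,(400,400),interpolation=cv2.INTER_CUBIC)
save('end2',np.hstack([z(o6[0][120:270,120:320]),z(o6[1][270:370,310:430])]))
```

```text
top
(array([163, 193]), np.int32(574), (array([0.5404, 0.3468]), -0.003, 0.0996, 0.0633, 1.9))
0.052 28 [0.5068 0.5668]
0.066 36 [0.5073 0.5715]
0.08 43 [0.5073 0.5671]
0.096 467 [0.5082 0.5727]
scene
(array([370, 323]), np.int32(1054), (array([0.5422, 0.3481]), -0.003, 0.1005, 0.0645, 2.0))
0.052 131 [0.5109 0.5749]
0.066 137 [0.5111 0.575 ]
0.08 143 [0.5106 0.5757]
0.096 780 [0.5099 0.5746]
```

View pics/end2.png

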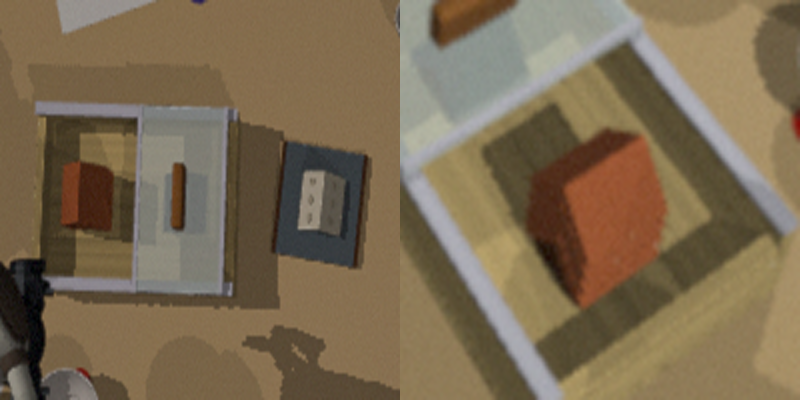

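```bash
python3 -c "
from workcell import manip
print(manip.hand_in())"
```

```text
the job is handed in; nothing more can be done
None
```

The job is handed in: the cover sits at its end stop over the fresh ridge, the dry ridge stands ridge up in the middle of the ware board, and all four formers found are nested on the free saddle with ends flush to about 1 mm (the top one was found about 12 mm out of line after release, cause unknown, and was re-seated).

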